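# Put the dry colour-coded chopping boards away in their rack

### The arm

A 7-joint arm with a two-finger parallel gripper is mounted at the origin on a cart in front of the work surface, level with it; the furniture and walls round the work are solid. World frame = base frame: x ahead of the robot, y to its left, z up, the work surface at z = 0. Lengths are in m, angles in rad, forces in N, time in s.
With the tool pointing down it reaches from about 0.425 to 0.875 m from the base axis. Payload 8.4 kg.
Tool frame: the origin (TCP) lies on the centre line of the jaws, within the pads' length; the fingertips stand bot.tips_ahead ahead of it and the grasp point (between the pads) lies 8 mm behind it (bot.tips_ahead is the distance from the TCP to the fingertips, in m); z points along the fingers, y is the line along which they close (so a half turn about z gives the same grasp; the last joint's range is limited). The gripper opens to 87 mm and grips with 3 to 60 N. Pads are 19 mm wide; open, the fingers measure 117 mm over their backs; the gripper's body (75 mm by 190 mm) begins 51 mm behind the grasp point.
Start: joints at [-1.299, 0.333, 0.04, 1.465, -0.013, 1.343, -0.059], TCP at [0.236, 0.606, 0.21] pointing down, gripper open.
Joint ranges: [-2.58, 2.58], [-0.38, 2.09], [-1.3, 1.39], [0.25, 2.4], [-1.5, 4.64], [0.08, 2.09], [-2.65, 2.65]. Speed limits (rad/s): [2.22, 2.22, 2.79, 2.79, 3.14, 3.14, 3.14].

### API

Orientations are given as a 3x3 rotation matrix whose columns are the frame's x, y, z axes.
In Python, from cell import bot, grip, eyes, telemetry gives the robot as it stands. The module is installed in compiled form; this text tells all that it offers. Calls block until the motion is done:
- bot.goto(position, orientation): joint-space move of the TCP to a pose.
- bot.move_straight(position, frame=None, velocity=0.15): straight line of the TCP; frame=None keeps the orientation; velocity is the mean speed in m/s.
- bot.movej(angles): joint-space move.
- grip(opening): opening from 0.0 (shut) to 1.0 (fully open); the grip force is fixed at half the most; returns when the fingers have stopped.
- bot.wait(seconds).
- bot.ik(position, orientation): joint angles nearest the present ones, or None.
- eyes.camera(name): name is "scene" or "side" or "wrist"; returns a dict with "image" (400x640x3 uint8, red, green, blue), "intrinsics" (3x3 intrinsics, pixels), "k1" (the pictures are not rectified: a ray, as slopes to the right and down, at radius r is drawn at 1 + k1 r^2 times it, then the intrinsics apply), "extrinsics" (4x4, takes a point from camera to world coordinates). Camera axes: x right, y down, z forward; pixel columns grow to the right and rows downward; lengths in m; the calibration is good to about 2 mm. A picture is of the moment at which its call begins. There is no depth.
A pose or a line that the arm cannot do raises bot.Unreachable and nothing moves.
- bot.close_job(): hands the job in; it is judged then, once.
Readings, each from a call of its own:
- telemetry.read_time_s(): time.
- telemetry.read_q(): joint angles.
- telemetry.read_joint_vel(): joint speeds.
- telemetry.read_tau(): joint torques, N m.
- telemetry.read_tcp_pos(): TCP position.
- telemetry.read_eef_rot(): TCP orientation.
- telemetry.read_wrist_force(): force on the tool from outside, world axes, zero at the start.
- telemetry.read_torque(): the same for the moment, N m.
- telemetry.read_opening(): opening from 0.0 (shut) to 1.0 (fully open).
- telemetry.read_grasp_force(): force on a finger pad.
Only numpy, scipy, OpenCV 4.12 (cv2) and the standard library are available. Lean on these libraries where they do the work, as an engineer would, in place of code of your own. Each camera call takes 0.05 s, during which the arm holds its last target. There are 200 camera calls.

### The job

The four chopping boards in the white drying rack are dry. Put them away in the wooden storage rack, each standing upright and fully down in the slot behind the clip of its own colour, so that the meat, fish, poultry and vegetable boards never get mixed up. Do not let any board topple over on the way, and leave them all standing still.

Things in the scene. Friction and masses are not known exactly. Their poses are not given: they have to be found in the camera images.
- board_red: red plastic chopping board, 200 x 18 x 130 mm (x, y, z), about 0.4 kg, black rubber dots at its corners, upright in the wire rack. Origin: centre of its underside; x along its length, y through its thickness, z up. Grip it across the thickness at the middle of its top edge. Either way round will do. Neighbouring boards are 40 mm apart: open the fingers to 55 mm at most.
- board_green: green plastic chopping board, 200 x 18 x 130 mm (x, y, z), about 0.4 kg, black rubber dots at its corners, upright in the wire rack. Origin: centre of its underside; x along its length, y through its thickness, z up. Grip it across the thickness at the middle of its top edge. Either way round will do. Neighbouring boards are 40 mm apart: open the fingers to 55 mm at most.
- board_blue: blue plastic chopping board, 200 x 18 x 130 mm (x, y, z), about 0.4 kg, black rubber dots at its corners, upright in the wire rack. Origin: centre of its underside; x along its length, y through its thickness, z up. Grip it across the thickness at the middle of its top edge. Either way round will do. Neighbouring boards are 40 mm apart: open the fingers to 55 mm at most.
- board_yellow: yellow plastic chopping board, 200 x 18 x 130 mm (x, y, z), about 0.4 kg, black rubber dots at its corners, upright in the wire rack. Origin: centre of its underside; x along its length, y through its thickness, z up. Grip it across the thickness at the middle of its top edge. Either way round will do. Neighbouring boards are 40 mm apart: open the fingers to 55 mm at most.
- clip_red: red plastic clip with a sloping front, 36 mm wide and high, fixed on the storage rack's front rail; it marks the slot straight behind it (+x) as the red board's. Origin: centre of its underside, 34 mm above the worktop; z up. The middle of that slot's floor, where the middle of the board's underside belongs, is at x +117, y 0, z -12 mm from this origin. Clips are 58 mm apart, in any order.
- clip_green: green plastic clip with a sloping front, 36 mm wide and high, fixed on the storage rack's front rail; it marks the slot straight behind it (+x) as the green board's. Origin: centre of its underside, 34 mm above the worktop; z up. The middle of that slot's floor, where the middle of the board's underside belongs, is at x +117, y 0, z -12 mm from this origin. Clips are 58 mm apart, in any order.
- clip_blue: blue plastic clip with a sloping front, 36 mm wide and high, fixed on the storage rack's front rail; it marks the slot straight behind it (+x) as the blue board's. Origin: centre of its underside, 34 mm above the worktop; z up. The middle of that slot's floor, where the middle of the board's underside belongs, is at x +117, y 0, z -12 mm from this origin. Clips are 58 mm apart, in any order.
- clip_yellow: yellow plastic clip with a sloping front, 36 mm wide and high, fixed on the storage rack's front rail; it marks the slot straight behind it (+x) as the yellow board's. Origin: centre of its underside, 34 mm above the worktop; z up. The middle of that slot's floor, where the middle of the board's underside belongs, is at x +117, y 0, z -12 mm from this origin. Clips are 58 mm apart, in any order.
- wire_rack: white wire drying rack in a grey drip tray, 262 x 266 mm, 97 mm high, left or right of the robot's middle; the boards start in it, in any order. Fixed. Origin: centre of its underside; boards lie along its x. Four slots 58 mm apart, at y = -87, -29, 29, 87 mm; slot floor 22 mm above the worktop; hoops and rails as on the storage rack.
- storage_rack: light brown wooden base 246 x 256 mm, steel hoops, empty, on the other side; clips on its front rail, nearest the robot. Origin and slots as the wire rack's. Hoops at x = -50 and 50 mm, 97 mm high, part the slots: 28 mm free at the floor, 47 at the top. Front and back rails, top 56 mm above the worktop, and the clips (top 70 mm) leave a board 8 mm play along x. A released board rocks up to 2 s.

How it is judged:
At the end, for the whole second after the job is handed in: Every board stands in the slot behind its own colour's clip: middle of its underside within 18 mm along, 15 mm across and 6 mm in height of the middle of the slot floor, tilted under 15 degrees, in line with the slot within 0.2 rad, at rest (under 20 mm/s, 0.1 rad/s) (x of board_red in the frame of clip_red between 0.099 and 0.135 m and y of board_red in the frame of clip_red between -0.015 and 0.015 m and z of board_red in the frame of clip_red between -0.018 and -0.006 m and angle between each of board_red, board_green, board_blue, board_yellow's own z axis and vertical below 0.26 rad and angle between the x axis of board_red and the x axis of clip_red, either way round below 0.2 rad and linear speed of each of board_red, board_green, board_blue, board_yellow below 0.02 m/s and angular speed of each of board_red, board_green, board_blue, board_yellow below 0.1 rad/s and x of board_green in the frame of clip_green between 0.099 and 0.135 m and y of board_green in the frame of clip_green between -0.015 and 0.015 m and z of board_green in the frame of clip_green between -0.018 and -0.006 m and angle between the x axis of board_green and the x axis of clip_green, either way round below 0.2 rad and x of board_blue in the frame of clip_blue between 0.099 and 0.135 m and y of board_blue in the frame of clip_blue between -0.015 and 0.015 m and z of board_blue in the frame of clip_blue between -0.018 and -0.006 m and angle between the x axis of board_blue and the x axis of clip_blue, either way round below 0.2 rad and x of board_yellow in the frame of clip_yellow between 0.099 and 0.135 m and y of board_yellow in the frame of clip_yellow between -0.015 and 0.015 m and z of board_yellow in the frame of clip_yellow between -0.018 and -0.006 m and angle between the x axis of board_yellow and the x axis of clip_yellow, either way round below 0.2 rad); the robot touches nothing.
It fails at once if a board topples over (leans more than 45 degrees) (angle between any of board_red, board_green, board_blue, board_yellow's own z axis and vertical above 0.785 rad).
It also fails if it takes over 106 s, if anything falls off the work surface, if the arm or the gripper's body presses on something with over 40 N, if the wrist force passes 120 N, or if a joint passes its speed limit or range.

## Working session

There is one attempt and no reset: what is moved stays moved. The work goes in short steps, each a Python script; the robot and the scene stay as the last script left them, time stands still between calls to the robot, and variables do not carry over. Pictures are saved under pics/ and viewed, at most 14 in all, crops included, and the job is handed in when it is done.

```bash
mkdir -p pics; python3 - <<'E'
from cell import bot,eyes,telemetry
import cv2,numpy as np
for n in ["scene","side","wrist"]:
    c=eyes.camera(n); cv2.imwrite(f"pics/{n}0.png",c["image"][:,:,::-1]); 
    np.savez(f"{n}0.npz",**c)
    print(n,c["intrinsics"].round(1).tolist(),c["k1"],c["extrinsics"].round(3).tolist())
print(bot.tips_ahead,telemetry.read_time_s(),telemetry.read_eef_rot().round(2).tolist(),telemetry.read_opening())
a=cv2.imread("pics/scene0.png");b=cv2.imread("pics/side0.png")
cv2.imwrite("pics/two.png",np.vstack([a,b])[:, :][::1]) 
E
```

```text
scene [[383.5, 0.0, 324.9], [0.0, 383.5, 198.8], [0.0, 0.0, 1.0]] 0.015200542597069941 [[0.752, -0.517, 0.408, 0.045], [-0.659, -0.586, 0.472, -0.459], [-0.005, -0.624, -0.781, 0.817], [0.0, 0.0, 0.0, 1.0]]
side [[486.2, 0.0, 316.2], [0.0, 486.2, 203.1], [0.0, 0.0, 1.0]] 0.0029815093169396952 [[-0.257, -0.828, 0.499, -0.218], [-0.966, 0.222, -0.131, 0.195], [-0.002, -0.515, -0.857, 1.191], [0.0, 0.0, 0.0, 1.0]]
wrist [[351.8, 0.0, 318.1], [0.0, 351.8, 200.0], [0.0, 0.0, 1.0]] -0.036705595485901896 [[0.362, 0.894, 0.263, 0.162], [0.932, -0.347, -0.103, 0.633], [-0.001, 0.283, -0.959, 0.384], [0.0, 0.0, 0.0, 1.0]]
0.011 0.15 [[-0.93, 0.36, -0.0], [0.36, 0.93, -0.0], [-0.0, -0.0, -1.0]] 0.999920075558822
```

View pics/scene0.png

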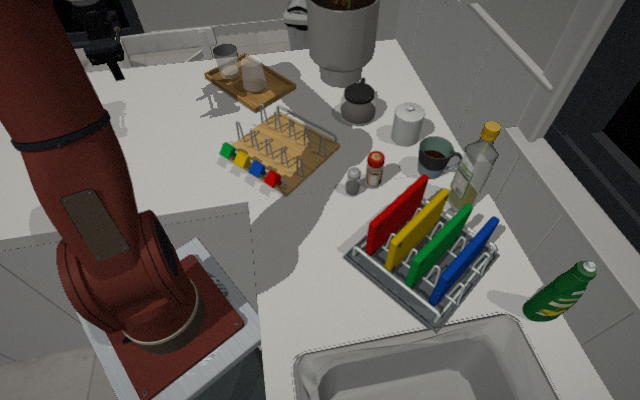

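View pics/side0.png

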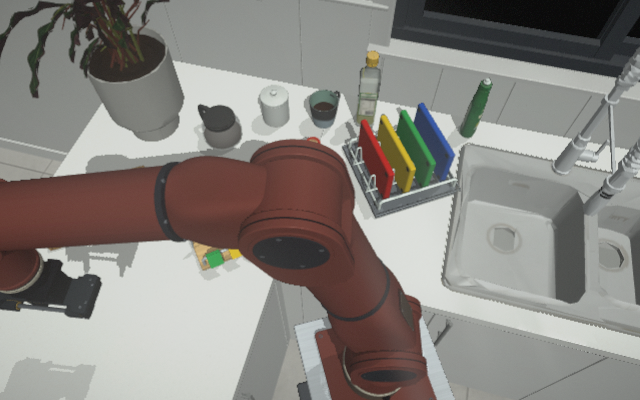

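View pics/wrist0.png

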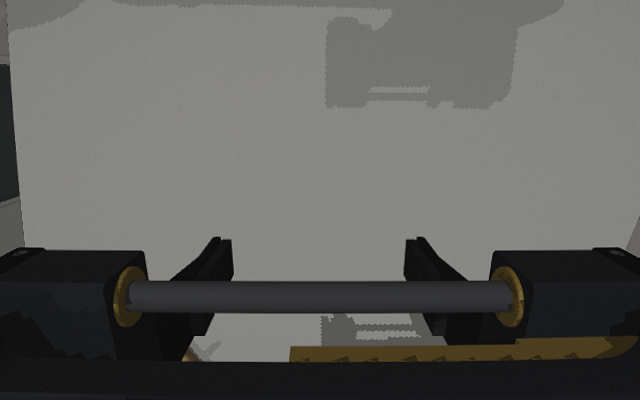

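```bash
cat > h.py <<'E'
import cv2,numpy as np
def ray(c,uv):
    uv=np.atleast_2d(np.asarray(uv,float)); K=c["intrinsics"]
    n=cv2.undistortPoints(uv[:,None],K,np.array([float(c["k1"]),0,0,0]))[:,0]
    E=c["extrinsics"]; d=np.c_[n,np.ones(len(n))]@E[:3,:3].T
    return E[:3,3],d/np.linalg.norm(d,axis=1)[:,None]
def plane(c,uv,z):
    o,d=ray(c,uv); return o+d*((z-o[2])/d[:,2])[:,None]
def project(c,P):
    E=np.linalg.inv(c["extrinsics"])
    return cv2.projectPoints(np.atleast_2d(P).astype(float),cv2.Rodrigues(E[:3,:3])[0],E[:3,3],c["intrinsics"],np.array([float(c["k1"]),0,0,0]))[0][:,0]
def tri(obs):  # [(cam,uv)...] -> point, residual
    A=np.zeros((3,3));b=np.zeros(3);L=[]
    for c,uv in obs:
        o,d=ray(c,uv);d=d[0];M=np.eye(3)-np.outer(d,d);A+=M;b+=M@o;L.append((o,M))
    p=np.linalg.solve(A,b); return p,max(np.linalg.norm(M@(p-o)) for o,M in L)
HUE=dict(red=(172,8),yellow=(20,34),green=(45,85),blue=(100,130))
def masks(img,col,smin=130,vmin=50):
    h=cv2.cvtColor(img,cv2.COLOR_RGB2HSV); a,b=HUE[col]
    hh=(h[...,0]>=a)&(h[...,0]<=b) if a<b else (h[...,0]>=a)|(h[...,0]<=b)
    return (hh&(h[...,1]>smin)&(h[...,2]>vmin)).astype(np.uint8)
def blobs(m,amin=30):
    cs,_=cv2.findContours(m,cv2.RETR_EXTERNAL,cv2.CHAIN_APPROX_NONE)
    return sorted([c for c in cs if cv2.contourArea(c)>amin],key=cv2.contourArea,reverse=True)
E
python3 - <<'E'
import numpy as np,cv2
from h import *
for n in ["scene","side"]:
    c=dict(np.load(n+"0.npz"))
    for col in HUE:
        for b in blobs(masks(c["image"],col))[:3]:
            ap=cv2.approxPolyDP(cv2.convexHull(b),3,True)[:,0]
            m=b[:,0].mean(0); a=cv2.contourArea(b)
            print(n,col,a,m.round(),ap.tolist() if a>1000 else plane(c,m,.055).round(3))
c=dict(np.load("scene0.npz"))
print(plane(c,[[346,257],[435,327],[498,256],[338,146],[285,193]],0.01).round(3))
E
```

```text
scene red 9749.5 [ 99. 240.] [[21, 151], [98, 143], [149, 225], [171, 283], [82, 315], [63, 286]]
scene red 4941.0 [182. 326.] [[191, 255], [243, 323], [149, 398], [141, 399], [106, 332]]
scene red 4694.0 [32. 85.] [[0, 23], [11, 26], [49, 77], [75, 129], [36, 141], [12, 139], [0, 119]]
scene yellow 1657.0 [415. 230.] [[449, 191], [433, 227], [388, 270], [385, 261], [391, 239], [442, 189]]
scene yellow 279.5 [490. 131.] [[ 0.977 -0.128  0.055]]
scene yellow 193.5 [241. 159.] [[0.361 0.262 0.055]]
scene green 1449.5 [437. 246.] [[470, 204], [459, 235], [417, 281], [407, 285], [405, 280], [413, 258], [466, 203]]
scene green 1068.0 [557. 297.] [[592, 277], [568, 308], [537, 319], [525, 314], [527, 304], [577, 266]]
scene green 139.0 [228. 151.] [[0.351 0.313 0.055]]
scene blue 1299.5 [463. 261.] [[498, 219], [475, 258], [442, 297], [431, 304], [429, 297], [441, 274], [492, 217]]
scene blue 161.5 [257. 169.] [[0.373 0.2   0.055]]
side red 1168.0 [375. 159.] [[364, 119], [394, 174], [387, 197], [383, 198], [359, 145]]
side yellow 1243.0 [395. 154.] [[383, 115], [415, 167], [407, 191], [403, 192], [377, 139]]
side yellow 73.0 [234. 253.] [[0.353 0.264 0.055]]
side yellow 69.0 [372.  61.] [[ 0.924 -0.299  0.055]]
side green 234.5 [418. 137.] [[ 0.585 -0.328  0.055]]
side green 154.5 [214. 258.] [[0.351 0.316 0.055]]
side blue 247.0 [436. 130.] [[ 0.598 -0.391  0.055]]
[[ 0.386 -0.14   0.01 ]
 [ 0.412 -0.388  0.01 ]
 [ 0.661 -0.378  0.01 ]
 [ 0.631  0.155  0.01 ]
 [ 0.398  0.115  0.01 ]]
```

```bash
cat >> h.py <<'E'
def down(yaw):  # tool z down, tool x = -(rack x), tool y = rack y... right-handed: y = z cross x
    x=-np.array([np.cos(yaw),np.sin(yaw),0]); z=np.array([0,0,-1.]); return np.c_[x,np.cross(z,x),z]
E
python3 - <<'E'
from cell import bot,eyes,telemetry as t
from h import *
def snap(n,f):
    c=eyes.camera(n); np.savez(f+".npz",**c); cv2.imwrite(f"pics/{f}.png",c["image"][:,:,::-1])
bot.goto([.55,.27,.30],down(.19)); snap("wrist","st1")
print(t.read_time_s(),t.read_q().round(2),down(.19).round(2).tolist())
bot.goto([.64,-.20,.36],down(.1)); snap("wrist","wr1"); snap("side","side1"); snap("scene","scene1")
print(t.read_time_s(),t.read_q().round(2))
bot.move_straight([.60,-.28,.36]); snap("wrist","wr2")
print(t.read_time_s())
E
python3 -c "
import cv2,numpy as np
cv2.imwrite('pics/m.png',cv2.resize(np.vstack([cv2.imread('pics/st1.png')[:260],cv2.imread('pics/wr1.png')[:330]]),None,fx=1,fy=1))"
```

```text
1.9167 [-0.76  0.23  0.28  1.43 -0.06  1.49  1.28] [[-0.98, -0.19, 0.0], [-0.19, 0.98, 0.0], [-0.0, 0.0, -1.0]]
3.825 [-0.2   0.4   0.66  1.16 -0.24  1.66  2.07]
4.625
```

View pics/m.png

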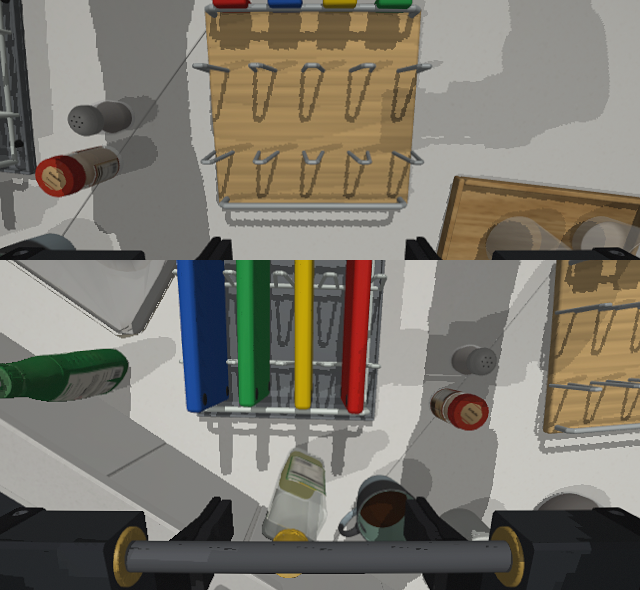

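View pics/side1.png

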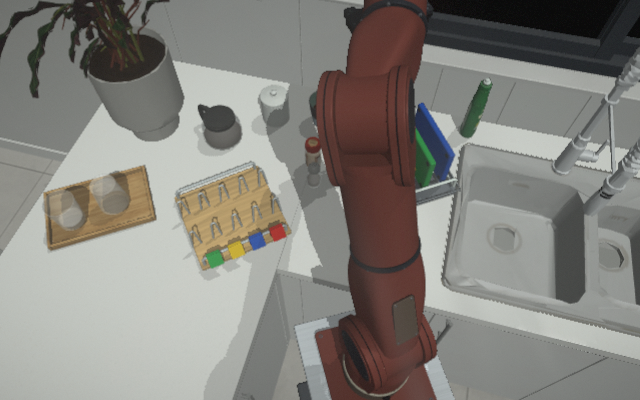

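```bash
python3 - <<'E'
from cell import bot,eyes,telemetry as t
from h import *
def snap(n,f):
    c=eyes.camera(n); np.savez(f+".npz",**c); cv2.imwrite(f"pics/{f}.png",c["image"][:,:,::-1])
bot.move_straight([.56,-.28,.38]); snap("wrist","wr3")
bot.move_straight([.56,-.18,.38],velocity=.25); snap("wrist","wr4")
bot.goto([.47,.21,.30],down(.19)); snap("wrist","st3")
bot.move_straight([.47,.29,.30],velocity=.25); snap("wrist","st4")
print(t.read_time_s())
E
python3 - <<'E'
from h import *
for f,big in [("wr3",1),("wr4",1),("st3",0),("st4",0)]:
    c=dict(np.load(f+".npz")); hsv=cv2.cvtColor(c["image"],cv2.COLOR_RGB2HSV)
    for col in HUE:
        for b in blobs(masks(c["image"],col),200)[:2]:
            x,y,w,h=cv2.boundingRect(b)
            m=np.zeros((400,640),np.uint8); cv2.drawContours(m,[b],-1,1,-1)
            v=hsv[...,2][m>0]; r=cv2.minAreaRect(b)
            print(f,col,(x,y,w,h),np.percentile(v,[5,25,50,75,95]), np.round(r[1],1))
a=[cv2.imread(f'pics/{f}.png') for f in ("wr3","st3")]
cv2.imwrite('pics/m2.png',np.vstack([a[0][:300],a[1][:300]]))
E
```

```text
7.8
wr3 red (386, 48, 49, 173) [ 74.  76.  86. 154. 176.] [ 37.4 173.7]
wr3 red (487, 196, 38, 33) [ 73.  83. 103. 106. 123.] [34.6 33.2]
wr3 yellow (289, 334, 350, 28) [ 72.  93. 119. 120. 121.] [ 27. 349.]
wr3 yellow (349, 43, 32, 175) [ 88.  95. 166. 184. 197.] [ 25.8 174.6]
wr3 green (307, 40, 20, 176) [100. 127. 140. 143. 144.] [ 15.6 175.3]
wr3 green (88, 147, 97, 54) [55. 65. 72. 76. 81.] [ 25.7 101.3]
wr3 blue (256, 46, 27, 174) [ 68.  70. 136. 157. 160.] [173.  26.]
wr4 red (321, 38, 22, 177) [ 92. 150. 171. 177. 178.] [ 17.2 176.4]
wr4 red (418, 190, 36, 33) [ 73.  97. 104. 107. 124.] [34.6 31.8]
wr4 yellow (289, 336, 350, 26) [ 72.  73.  75. 120. 120.] [ 20.8 349.5]
wr4 yellow (271, 33, 24, 178) [ 84.  88. 178. 195. 198.] [177.  23.]
wr4 green (218, 30, 37, 178) [ 61.  63.  67. 139. 143.] [177.4  34.9]
wr4 green (2, 142, 120, 51) [55. 64. 69. 74. 79.] [ 23.4 122.1]
wr4 blue (163, 37, 55, 176) [ 67.  69.  70. 141. 157.] [176.   46.6]
wr4 blue (590, 33, 43, 26) [ 64. 117. 142. 149. 153.] [24.3 42.5]
st3 red (0, 110, 43, 123) [62. 63. 63. 64. 64.] [ 42. 122.]
st3 red (0, 61, 31, 44) [19.55 62.   63.   63.   72.45] [43. 30.]
st3 yellow (289, 336, 350, 26) [ 60.  83.  99. 100. 101.] [ 21.5 349.4]
st3 yellow (361, 64, 36, 29) [100. 161. 167. 167. 170.] [28. 35.]
st3 green (410, 64, 39, 29) [ 63.9 113.  120.  120.  122. ] [28. 38.]
st3 blue (312, 64, 32, 29) [ 91.8 131.  133.  134.  141. ] [28. 31.]
st4 red (186, 50, 40, 30) [ 75.4 140.  145.  145.  151. ] [29. 39.]
st4 red (23, 218, 48, 32) [ 54.  56.  59.  85. 127.] [31. 47.]
st4 yellow (289, 336, 350, 26) [59. 79. 96. 97. 98.] [ 21.4 349.4]
st4 yellow (292, 50, 33, 30) [103.35 157.   162.   163.   166.  ] [29. 32.]
st4 green (344, 50, 34, 30) [ 78.9 114.  116.  117.  121. ] [29. 33.]
st4 blue (239, 50, 35, 30) [ 74. 126. 129. 129. 133.] [29. 34.]
```

View pics/m2.png

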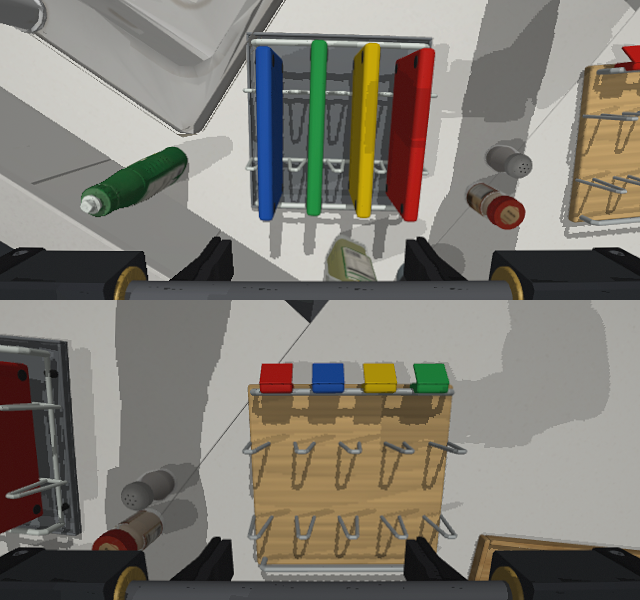

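```bash
cat > meas.py <<'E'
from h import *
L=lambda f:dict(np.load(f+".npz"))
def strip(c,col):
    v=c["image"].max(2); best=None
    m=(masks(c["image"],col)>0)&(v>110); m[240:]=0
    if col=="green": m[:,:200]=0
    b=blobs(cv2.morphologyEx(m.astype(np.uint8),cv2.MORPH_CLOSE,np.ones((5,3))),600)
    b=max(b,key=lambda b:cv2.minAreaRect(b)[1][0]**2+cv2.minAreaRect(b)[1][1]**2)
    r=cv2.minAreaRect(b); p=cv2.boxPoints(r); p=p[np.argsort(p[:,1])]
    return np.array(r[0]),p[:2].mean(0),p[2:].mean(0),sorted(r[1])
def boards(f1,f2,cols=HUE):
    out={}; a,b=L(f1),L(f2)
    for col in cols:
        s,t=strip(a,col),strip(b,col)
        P,e=tri([(a,s[0]),(b,t[0])]); E1,_=tri([(a,s[1]),(b,t[1])]); E2,_=tri([(a,s[2]),(b,t[2])])
        d=E2-E1; out[col]=(P,np.arctan2(d[1],d[0]))
        print(col,P.round(4),"res",round(e,4),"yaw",out[col][1].round(3),"len",np.linalg.norm(d).round(3),"w",np.round(s[3],1),np.round(t[3],1),"ends",E1.round(3),E2.round(3))
    return out
if __name__=="__main__":
    boards("wr3","wr4")
    a,b=L("st3"),L("st4")
    for col in HUE:
        q=[]
        for c in (a,b):
            bl=[x for x in blobs(masks(c["image"],col),300) if 25<cv2.boundingRect(x)[2]<45 and 40<cv2.boundingRect(x)[1]<70 and cv2.boundingRect(x)[0]>150]
            p=bl[0][:,0]; s=p[:,0]+p[:,1]; d=p[:,0]-p[:,1]
            q.append(p[[s.argmin(),d.argmax(),s.argmax(),d.argmin()]].astype(float)) #TL TR BR BL
        print(col,[tri([(a,q[0][i]),(b,q[1][i])])[0].round(4).tolist() for i in range(4)])
    # rectified views of the storage rack on z=.054
    g=[]
    for f in ("st1","st3"):
        c=L(f); y,x=np.mgrid[0:400,0:300]; X=.32+(399-y)*.001; Y=.09+.38-x*.001-.05
        uv=project(c,np.c_[X.ravel(),Y.ravel(),np.full(X.size,.054)]).astype(np.float32).reshape(400,300,2)
        g.append(cv2.remap(c["image"],uv[...,0],uv[...,1],cv2.INTER_LINEAR)[:,:,::-1])
    cv2.imwrite("pics/rect.png",cv2.resize(np.hstack(g),None,fx=1.33,fy=1.33))
E
python3 meas.py
```

```text
red [ 0.5121 -0.1679  0.1484] res 0.0002 yaw 0.081 len 0.198 w [ 14.9 173.7] [ 15.6 176.3] ends [ 0.42  -0.175  0.15 ] [ 0.617 -0.159  0.149]
yellow [ 0.5133 -0.227   0.1493] res 0.0 yaw 0.089 len 0.197 w [ 15.9 174.6] [ 15.8 177.1] ends [ 0.421 -0.235  0.149] [ 0.617 -0.218  0.151]
green [ 0.5161 -0.2865  0.1509] res 0.0002 yaw 0.062 len 0.195 w [ 13.7 174.4] [ 13.9 176.1] ends [ 0.425 -0.292  0.152] [ 0.619 -0.28   0.152]
blue [ 0.5281 -0.3448  0.1504] res 0.0001 yaw 0.07 len 0.196 w [ 14.4 173.1] [ 14.2 175.9] ends [ 0.436 -0.351  0.151] [ 0.632 -0.338  0.151]
red [[0.3704, 0.1245, 0.0503], [0.3637, 0.1581, 0.0509], [0.3913, 0.1595, 0.0277], [0.3997, 0.1318, 0.0755]]
yellow [[0.3484, 0.2376, 0.0481], [0.3423, 0.2709, 0.0504], [0.3729, 0.2757, 0.073], [0.3786, 0.2431, 0.0682]]
green [[0.3371, 0.2954, 0.0467], [0.3311, 0.3273, 0.05], [0.3614, 0.3333, 0.0642], [0.3631, 0.303, 0.023]]
blue [[0.3594, 0.1816, 0.0514], [0.3528, 0.2141, 0.0468], [0.3841, 0.2185, 0.0596], [0.3887, 0.1873, 0.0699]]
```

View pics/rect.png

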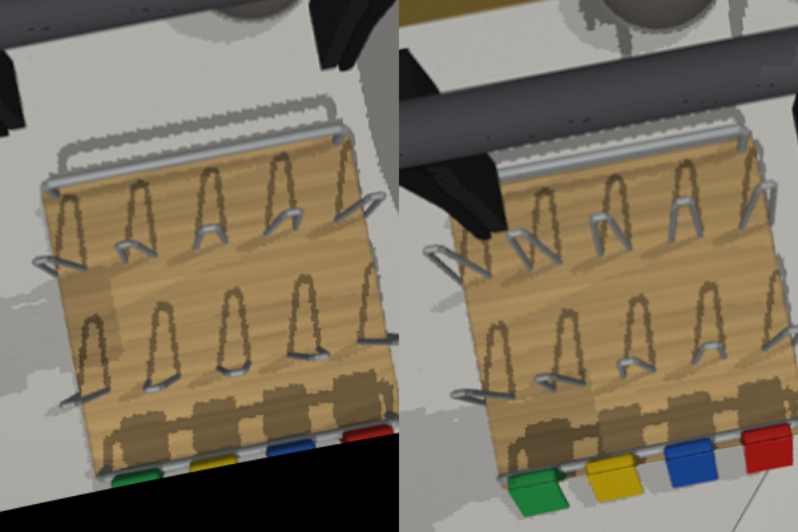

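```bash
cat > meas2.py <<'E'
from h import *
L=lambda f:dict(np.load(f+".npz"))
pts=[]
for f in ("st3","st4"):
    c=L(f); hsv=cv2.cvtColor(c["image"],cv2.COLOR_RGB2HSV)
    for k,col in enumerate(["red","blue","yellow","green"]):
        bl=[x for x in blobs(masks(c["image"],col),300) if 25<cv2.boundingRect(x)[2]<45 and 40<cv2.boundingRect(x)[1]<70 and cv2.boundingRect(x)[0]>150]
        p=bl[0][:,0]; y0,y1=p[:,1].min(),p[:,1].max()
        # mid-columns of rows on the flat top (rear third) at z=.07
        rows=range(y1-9,y1-4); uv=np.array([[(p[p[:,1]==r][:,0].min()+p[p[:,1]==r][:,0].max()+0)/2,r] for r in rows])
        w=np.mean([np.ptp(p[p[:,1]==r][:,0])+1 for r in rows])
        P=plane(c,uv,.07).mean(0); pts.append((k,P)); 
        B=plane(c,[[uv[0,0],y1+.5]],.07)[0]
        print(f,col,P.round(4),"width px",w,"back edge",B.round(4))
k=np.array([p[0] for p in pts]);P=np.array([p[1] for p in pts])
A=np.c_[np.ones(8),k-1.5]; co,_,_,_=np.linalg.lstsq(A,P[:,:2],rcond=None)
d=co[1]; yaw=np.arctan2(-d[0],d[1]); print("clip mid",co[0].round(4),"pitch",np.linalg.norm(d).round(4),"yaw",yaw.round(4))
R=np.array([[np.cos(yaw),-np.sin(yaw)],[np.sin(yaw),np.cos(yaw)]])
for f in ("st1","st3","st4"):
    c=L(f); u,v=np.meshgrid(np.arange(-.03,.28,.0005),np.arange(-.11,.11,.001),indexing="ij")
    xy=co[0]+np.c_[u.ravel(),v.ravel()]@R.T
    uv=project(c,np.c_[xy,np.full(len(xy),.053)]).astype(np.float32).reshape(*u.shape,2)
    im=cv2.remap(c["image"],uv[...,0],uv[...,1],cv2.INTER_LINEAR)
    s=np.median(cv2.cvtColor(im,cv2.COLOR_RGB2HSV)[...,1],axis=1); vv=np.median(im.max(2),axis=1)
    g=(s<70); e=np.flatnonzero(np.diff(g.astype(int)))
    print(f,[(round(u[i,0]*1000,1),int(s[i]),int(s[i+1])) for i in e])
E
python3 meas2.py
```

```text
st3 red [0.3901 0.1461 0.07  ] width px 33.0 back edge [0.3981 0.1468 0.07  ]
st3 blue [0.3796 0.2019 0.07  ] width px 31.8 back edge [0.3873 0.2038 0.07  ]
st3 yellow [0.369  0.2573 0.07  ] width px 35.2 back edge [0.3765 0.2604 0.07  ]
st3 green [0.3582 0.3124 0.07  ] width px 36.6 back edge [0.3653 0.3177 0.07  ]
st4 red [0.3903 0.1491 0.07  ] width px 37.8 back edge [0.3984 0.148  0.07  ]
st4 blue [0.3801 0.2039 0.07  ] width px 34.0 back edge [0.388  0.2044 0.07  ]
st4 yellow [0.3696 0.2592 0.07  ] width px 32.6 back edge [0.3773 0.2603 0.07  ]
st4 green [0.3588 0.3152 0.07  ] width px 32.6 back edge [0.3663 0.3172 0.07  ]
clip mid [0.3745 0.2306] pitch 0.0564 yaw 0.1886
st1 [(np.float64(-2.0), 0, 190), (np.float64(6.5), 116, 68), (np.float64(10.0), 26, 70), (np.float64(227.5), 87, 60)]
st3 [(np.float64(-25.0), 50, 118), (np.float64(7.5), 75, 23), (np.float64(10.0), 47, 78), (np.float64(224.5), 72, 45)]
st4 [(np.float64(-25.0), 13, 100), (np.float64(7.0), 145, 68), (np.float64(10.0), 51, 80), (np.float64(225.5), 78, 51)]
```

```bash
cat > job.py <<'E'
from cell import bot,grip,eyes,telemetry as t
from h import *
C=np.array([.490,.2528]); YS=.19
SLOT=dict(red=-.087,blue=-.029,yellow=.029,green=.087)
B=dict(red=(.5185,-.167,.08),yellow=(.519,-.2265,.085),green=(.522,-.286,.066),blue=(.534,-.3445,.07))
ZG=.127; ZT=.32
def slot(col): return C+SLOT[col]*np.array([-np.sin(YS),np.cos(YS)])
def snap(n,f):
    c=eyes.camera(n); np.savez(f+".npz",**c); cv2.imwrite(f"pics/{f}.png",c["image"][:,:,::-1])
def st(m): print(m,"t",round(t.read_time_s(),1),"tcp",t.read_tcp_pos().round(4),"F",t.read_wrist_force().round(1),"op",round(t.read_opening(),3),"gf",round(t.read_grasp_force(),1))
def pick(col):
    x,y,w=B[col]; grip(.52)
    bot.goto([x,y,.25],down(w)); bot.move_straight([x,y,ZG],velocity=.1)
    st("at"); grip(0.); st("gripped")
    bot.move_straight([x,y,ZT],velocity=.12); st("lifted")
def carry(col):
    bot.goto([*slot(col),ZT],down(YS)); st("over")
def place(col,z1=.006):
    p=slot(col); bot.move_straight([*p,ZG+.05],velocity=.15); st("low")
    z=ZG+.05
    f0=t.read_wrist_force()
    while z>ZG-.001:
        z-=.006; bot.move_straight([*p,z],velocity=.06)
        f=t.read_wrist_force()-f0
        if np.linalg.norm(f)>15: st("contact"); return z
    st("down"); return z
def release(col):
    p=slot(col); grip(.52); bot.move_straight([*p,ZT-.07],velocity=.12); st("released")
E
python3 - <<'E'
from h import *
co=np.array([.490,.2528]);yaw=.19
R=np.array([[np.cos(yaw),-np.sin(yaw)],[np.sin(yaw),np.cos(yaw)]])
for f in ("st1","st3","st4"):
  for z in (.012,.022):
    c=dict(np.load(f+".npz")); u,v=np.meshgrid(np.arange(-.09,.07,.002),np.arange(-.16,.16,.0005),indexing="ij")
    xy=co+np.c_[u.ravel(),v.ravel()]@R.T
    uv=project(c,np.c_[xy,np.full(len(xy),z)]).astype(np.float32).reshape(*u.shape,2)
    h=cv2.cvtColor(cv2.remap(c["image"],uv[...,0],uv[...,1],cv2.INTER_LINEAR),cv2.COLOR_RGB2HSV)
    m=(h[...,1]>85)&(h[...,0]<25)
    l=np.array([v[i][r].min() for i,r in enumerate(m)]);r=np.array([v[i][r].max() for i,r in enumerate(m)])
    print(f,z,np.median(l).round(4),np.median(r).round(4),"slopes",np.polyfit(u[:,0],l,1)[0].round(3),np.polyfit(u[:,0],r,1)[0].round(3))
E
python3 - <<'E'
from job import *
pick("red"); carry("red"); snap("wrist","p1"); snap("side","p1s")
E
python3 -c "
import cv2,numpy as np
cv2.imwrite('pics/m3.png',np.hstack([cv2.imread('pics/p1.png')[:,120:520],cv2.imread('pics/p1s.png')[:,100:500]]))"
```

```text
st1 0.012 -0.129 0.129 slopes 0.001 -0.007
st1 0.022 -0.126 0.126 slopes -0.001 -0.005
st3 0.012 -0.1285 0.1295 slopes -0.002 0.005
st3 0.022 -0.1265 0.126 slopes -0.003 -0.002
st4 0.012 -0.1295 0.128 slopes -0.002 0.005
st4 0.022 -0.126 0.126 slopes 0.001 0.003
at t 11.8 tcp [ 0.5189 -0.1671  0.1276] F [-0.4 -0.   1.3] op 0.52 gf 0.0
gripped t 12.4 tcp [ 0.5185 -0.1671  0.1271] F [-0.3 -0.8  0.6] op 0.202 gf 30.0
lifted t 14.2 tcp [ 0.5182 -0.1669  0.3194] F [ 0.1  0.9 -3.4] op 0.201 gf 30.0
over t 15.5 tcp [0.507  0.1655 0.3201] F [-0.4  0.1 -3.5] op 0.204 gf 30.0
```

View pics/m3.png

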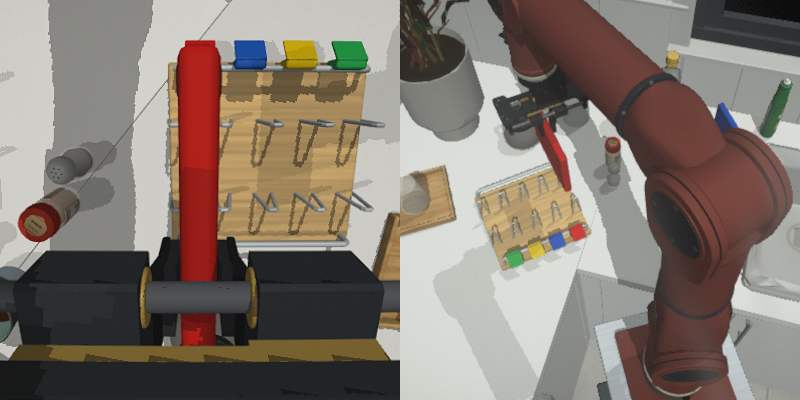

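The red board hangs straight in the jaws (crop x≈200) in line with the red clip at (200,45), and the wood edges confirm the rack's centre and yaw. Placing it now.

```bash
python3 - <<'E'
from job import *
z=place("red"); print(z)
if z<ZG+.006: release("red")
snap("wrist","p2"); snap("scene","p2s")
E
python3 -c "
import cv2,numpy as np
cv2.imwrite('pics/m4.png',np.hstack([cv2.imread('pics/p2.png')[:,120:520],cv2.imread('pics/p2s.png')[:,100:500]]))"
```

```text
low t 16.7 tcp [0.507  0.1675 0.1778] F [-1.3 -0.3 -2.6] op 0.199 gf 30.0
down t 18.9 tcp [0.5081 0.1675 0.1245] F [-0.7 -1.1 10.8] op 0.206 gf 30.0
0.12299999999999994
released t 20.9 tcp [0.5061 0.1673 0.2493] F [ 0.3  0.8 -0.4] op 0.52 gf 0.0
```

View pics/m4.png

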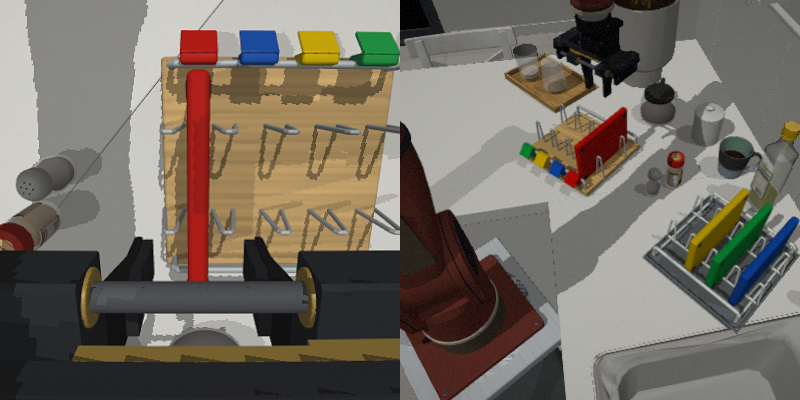

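Red stands between the rails behind its clip, upright, and the other three boards are undisturbed. Next come the other three, stopping if any check fails.

```bash
python3 - <<'E'
from job import *
for col in ("yellow","green","blue"):
    print(col); pick(col); assert .18<t.read_opening()<.23
    carry(col); assert .18<t.read_opening()<.23
    z=place(col); print(z)
    assert z<ZG+.006
    release(col); snap("scene","s_"+col)
bot.goto([.5,.05,.38],down(.19)); snap("side","fs")
q=telemetry=t.read_time_s(); print(q)
E
python3 -c "
import cv2,numpy as np
cv2.imwrite('pics/m5.png',np.hstack([cv2.imread('pics/fs.png')[:,100:500],cv2.imread('pics/s_blue.png')[:,100:500]]))"
```

```text
yellow
at t 24.1 tcp [ 0.5194 -0.2267  0.1276] F [-0.1 -0.   0.3] op 0.521 gf 0.0
gripped t 24.7 tcp [ 0.5191 -0.2265  0.1271] F [-0.5 -0.4  1.6] op 0.203 gf 30.0
lifted t 26.4 tcp [ 0.5187 -0.2264  0.3194] F [ 0.1 -0.1 -4.4] op 0.206 gf 30.0
over t 28.3 tcp [0.4853 0.2798 0.3201] F [ 0.7 -0.2 -4.3] op 0.202 gf 30.0
low t 29.4 tcp [0.4851 0.2814 0.1779] F [ 0.5  1.  -3.4] op 0.203 gf 30.0
contact t 31.6 tcp [0.486  0.2819 0.1247] F [-1.5 -0.6 11.8] op 0.207 gf 30.0
0.12299999999999994
released t 33.6 tcp [0.4842 0.2811 0.2493] F [-0.1 -0.1  0.2] op 0.515 gf 0.0
green
at t 37.3 tcp [ 0.5224 -0.2862  0.1276] F [0.3 0.3 0.6] op 0.521 gf 0.0
gripped t 37.9 tcp [ 0.522  -0.286   0.1271] F [ 0.3 -0.   0.3] op 0.201 gf 30.0
lifted t 39.6 tcp [ 0.5218 -0.2859  0.3193] F [-0.5  1.  -2.5] op 0.202 gf 30.0
over t 41.9 tcp [0.4744 0.3369 0.3201] F [ 0.2 -0.2 -3.3] op 0.205 gf 30.0
low t 43.0 tcp [0.4741 0.3385 0.178 ] F [-0.5  0.4 -3.4] op 0.201 gf 30.0
down t 45.2 tcp [0.4748 0.3392 0.125 ] F [-1.6 -0.3 10.8] op 0.204 gf 30.0
0.12299999999999994
released t 47.2 tcp [0.4732 0.338  0.2492] F [ 0.3 -0.6 -0.3] op 0.522 gf 0.0
blue
at t 51.3 tcp [ 0.5344 -0.3448  0.1277] F [-0.6  0.1  0.6] op 0.521 gf 0.0
gripped t 51.9 tcp [ 0.534  -0.3445  0.1271] F [-0.6  0.3  0.6] op 0.205 gf 30.0
lifted t 53.7 tcp [ 0.5338 -0.3443  0.3193] F [-0.4  1.2 -5. ] op 0.202 gf 30.0
over t 55.7 tcp [0.4961 0.223  0.3201] F [-0.2 -0.5 -4.8] op 0.204 gf 30.0
low t 56.8 tcp [0.4961 0.2245 0.1779] F [ 1.5  0.  -3.4] op 0.201 gf 30.0
down t 59.1 tcp [0.4969 0.2251 0.1249] F [-2.  -0.6  9.4] op 0.203 gf 30.0
0.12299999999999994
released t 61.0 tcp [0.4951 0.2242 0.2492] F [ 0.1 -0.2 -0.1] op 0.52 gf 0.0
62.0167
```

View pics/m5.png

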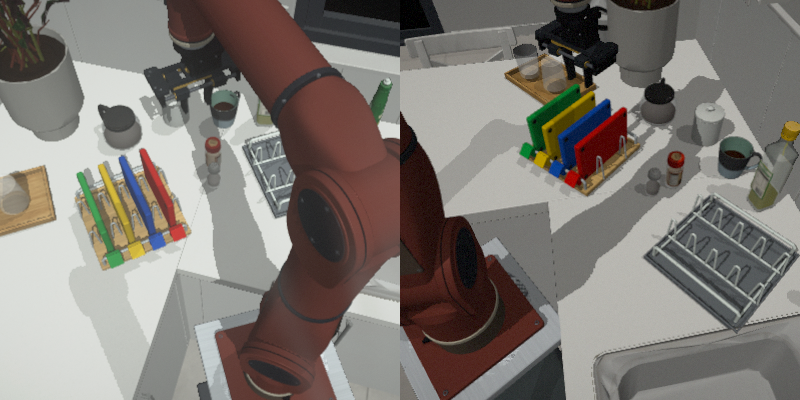

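All four stand behind their own clips. I'll do one quick numeric check of top heights and positions in the rack frame, from two wrist views.

```bash
python3 - <<'E'
from job import *
bot.goto([.53,.22,.40],down(YS)); snap("wrist","f1")
bot.move_straight([.53,.30,.40],velocity=.2); snap("wrist","f2")
print(t.read_time_s())
from meas import boards
R=np.array([[np.cos(YS),np.sin(YS)],[-np.sin(YS),np.cos(YS)]])
c=dict(np.load("f1.npz"))
for k,(P,y) in boards("f1","f2").items(): print(k,"slot y err",round((R@(P[:2]-C))[1]-SLOT[k],4),"yaw err",round(y-YS,3))
E
```

```text
63.4
red [0.4874 0.1625 0.1382] res 0.0002 yaw 0.148 len 0.24 w [ 26.7 191.7] [ 37.3 192.2] ends [0.373 0.145 0.093] [0.594 0.178 0.183]
yellow [0.4665 0.2786 0.1356] res 0.0011 yaw 0.197 len 0.26 w [ 29.5 190.8] [ 26. 192.] ends [0.348 0.255 0.065] [0.566 0.298 0.199]
green [0.4549 0.3277 0.1648] res 0.0017 yaw 0.145 len 0.255 w [ 36.  191.1] [ 26. 191.] ends [0.341 0.311 0.084] [0.546 0.341 0.233]
blue [0.477  0.22   0.1377] res 0.0003 yaw 0.184 len 0.26 w [ 26. 191.] [ 29.  191.8] ends [0.359 0.198 0.065] [0.576 0.239 0.201]
red slot y err -0.0012 yaw err -0.042
yellow slot y err 0.0007 yaw err 0.007
green slot y err -0.0068 yaw err -0.045
blue slot y err -0.0007 yaw err -0.006
```

```bash
python3 - <<'E'
from h import *
from job import C,YS,SLOT
R=np.array([[np.cos(YS),np.sin(YS)],[-np.sin(YS),np.cos(YS)]])
a,b=[dict(np.load(f+".npz")) for f in ("f1","f2")]
def edge(c,col):  # far end of the top strip: bottom of the blob, and centreline 60 px further up
    m=((masks(c["image"],col)>0)&(c["image"].max(2)>100)).astype(np.uint8); m[250:]=0
    bl=max(blobs(m,600),key=lambda b:cv2.boundingRect(b)[3]); p=bl[:,0]; y1=p[:,1].max()
    mid=lambda r:[(p[p[:,1]==r][:,0].min()+p[p[:,1]==r][:,0].max())/2,r]
    return mid(y1-8),[mid(y1-8)[0],y1]
for col in HUE:
    ea,eb=edge(a,col),edge(b,col); P,e=tri([(a,ea[1]),(b,eb[1])]); l=R@(P[:2]-C)
    print(col,"far end z",P[2].round(4),"res",round(e,4),"local x",l[0].round(4),"y err",(l[1]-SLOT[col]).round(4))
E
python3 -c "
import cv2,numpy as np
cv2.imwrite('pics/m6.png',np.hstack([cv2.imread('pics/f1.png')[:300,180:560],cv2.imread('pics/f2.png')[:300,120:500]]))"
```

```text
red far end z 0.1492 res 0.0001 local x 0.0991 y err -0.0013
yellow far end z 0.1511 res 0.0006 local x 0.0991 y err -0.0004
green far end z 0.1525 res 0.0001 local x 0.0979 y err -0.0
blue far end z 0.1489 res 0.0006 local x 0.0998 y err -0.0001
```

View pics/m6.png

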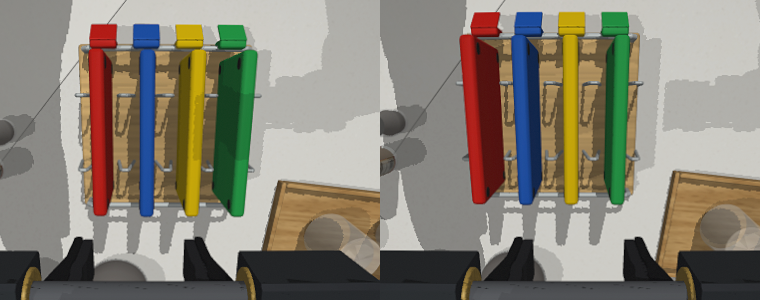

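The two views show all four boards straight in their slots. Their tops are at 0.149–0.153 m (fully down), their far ends at about +99 mm, and they are within 1.5 mm across.

```bash
python3 -c "
from cell import bot
bot.wait(1.0); print(bot.close_job())"
```

```text
the job is handed in; nothing more can be done
None
```

All four boards are standing upright and fully down in the slots behind their own colour's clips, and the job is handed in at about 64 s of the 106 s allowed; the judge's verdict was not shown.

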